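# Park the hot-air nozzles on their plates

### The arm

A 6-joint arm with a two-finger parallel gripper is mounted at the origin on the work surface. World frame = base frame: x ahead of the robot, y to its left, z up, the work surface at z = 0. Lengths are in m, angles in rad, forces in N, time in s.
With the tool pointing down it reaches from about 0.25 to 0.775 m from the base axis. Payload 4 kg.
Tool frame: the origin (TCP) lies midway between the tips of the shut fingers; the grasp point (between the pads) lies 19 mm behind it; y points along the fingers, x is the direction in which the jaws open and shut, and the axes are right-handed (so a half turn about y gives the same grasp; the last joint's range is limited). The gripper opens to 94 mm and grips with 3 to 60 N. Pads are 16 mm wide; open, the fingers measure 119 mm over their backs; the gripper's body (75 mm by 177 mm) begins 78 mm behind the grasp point.
Start: joints at [1.027, 0.087, 1.371, -0, 1.684, -0.103], TCP at [0.235, 0.497, 0.206] pointing down, gripper open.
Joint ranges: [-3.1, 3.1], [-0.76, 2.03], [0.27, 2.55], [-1.08, 4.22], [0.17, 2.65], [-2.57, 2.57]. Speed limits (rad/s): [2.79, 2.79, 3.14, 3.14, 3.14, 3.14].

### API

Orientations are given as [roll, pitch, yaw] about the fixed x, y, z axes, in that order (R = Rz(yaw) Ry(pitch) Rx(roll)).
In Python, from bench import robot, snapshot, camera_info, ticket gives the robot as it stands.
- The arm moves only by the shell command python3 -m creep 'ROWS'. ROWS is JSON, a list of rows, each an object with "slide": the shift along the tool's x, y, z in mm, a list of three; "roll": the turn about the tool's y in degrees; "grip": the closure, from 0 (fully open) to 1 (shut). In form: [{"slide": [x, y, z], "roll": roll, "grip": grip}, ...]. A call has 1 to 20 rows; each row is the pose to reach, as a shift and turn from the pose commanded when the call began, along the tool's axes at that moment; what a row does not reach only later rows make up. A row lasts 1/12 s, in which the tool goes at most 41.7 mm and 7.16 degrees, less where a joint would pass 70% of its speed; a pose out of reach is approached as far as the arm can. A call with a gripper value outside its range is refused whole. The fingers move at their own pace and stop on an object; the grip force is fixed at half the most. Time passes only in rows, so rows that repeat a pose let the fingers close. It gives the time, the measured TCP pose, the force and the opening at its end, in the units of the state.
- robot.get_obs(): the state, without advancing time (a new reading comes with each control period).
- snapshot(name): name is "scene" or "top" or "wrist"; returns the picture (400x640x3 uint8, red, green, blue); there is no depth.
- camera_info(name): a dict with "fx", "fy", "cx", "cy" (pixels), "cam_to_world" (4x4, takes a point from camera to world coordinates). Camera axes: x right, y down, z forward; pixel columns grow to the right and rows downward; lengths in m; the calibration is good to about 2 mm. A picture is of the moment at which its call begins: read the wrist's pose just before it. camera_info takes no time and is no camera call; for the wrist camera it gives the pose at the moment of the call.
- ticket.close_job(): hands the job in, once; it reports no verdict.
The state is a dict: "time": time; "joint_positions": joint angles; "qvel": joint speeds; "joint_torque": joint torques, N m; "tool_pos": TCP position; "ee_rot": TCP orientation; "wrist_force": force on the tool from outside, world axes, zero at the start; "wrist_torque": the same for the moment, N m; "width": finger opening in m.
Only numpy, scipy, OpenCV 4.12 (cv2) and the standard library are available. Lean on these libraries where they do the work, as an engineer would, in place of code of your own. Each camera call takes 0.05 s, during which the arm holds its last target.

### The job

Put the four steel hot-air nozzles away, one after another: stand each upright, wide foot down, flat inside the raised rim of its own black parking plate - the large, medium and small round nozzles in the large, medium and small round rims, the flat slot nozzle in the oblong rim - and let go of them. Leave the rubber bung and the grey clamp head where they are.

Things in the scene. Friction and masses are not known exactly. Their poses are not given: they have to be found in the camera images.
- nozzle_large_mid (a point): Loose plain steel large round reducer nozzle standing upright, wide end down: round collar 62 mm diameter and 20 mm tall at the foot, a cone from there up to 38 mm, then a straight round tube 34 mm diameter from 38 mm to the top at 85 mm (black mouth seen from above). Mass about 180 g. Grip it on the tube. This point is on its axis half-way up, 42.5 mm above its underside; z points up.
- nozzle_medium_mid (a point): Loose plain steel medium round reducer nozzle standing upright, wide end down: round collar 48 mm diameter and 18 mm tall at the foot, a cone from there up to 32 mm, then a straight round tube 25 mm diameter from 32 mm to the top at 72 mm (black mouth seen from above). Mass about 120 g. Grip it on the tube. This point is on its axis half-way up, 36 mm above its underside; z points up.
- nozzle_small_mid (a point): Loose plain steel small round reducer nozzle standing upright, wide end down: round collar 34 mm diameter and 14 mm tall at the foot, a cone from there up to 24 mm, then a straight round tube 16 mm diameter from 24 mm to the top at 56 mm (black mouth seen from above). Mass about 60 g. Grip it on the tube. This point is on its axis half-way up, 28 mm above its underside; z points up.
- nozzle_slot_mid (a point): Loose plain steel flat slot nozzle standing upright on its foot: foot 60 mm (along its x) by 30 mm (along its y), 16 mm tall; 60 x 23 mm up to 24 mm; then a flat body 60 mm by 16 mm from 24 mm to the top at 66 mm, with a black slot in its top along x. Mass about 120 g. Grip it across the 16 mm (along y). This point is at its middle half-way up, 33 mm above its underside; z points up.
- seat_large (a point): Fixed black parking plate, 104 x 104 mm and 12 mm thick, with a raised round pale bare-metal rim, the largest of the three: 78 mm inside diameter, 84 mm outside, 8 mm high above the plate. This point is the middle of the rim on the plate's upper face, 12 mm above the table; z points up.
- seat_medium (a point): Fixed black parking plate, 104 x 104 mm and 12 mm thick, with a raised round pale bare-metal rim, the middle-sized of the three: 64 mm inside diameter, 70 mm outside, 8 mm high above the plate. This point is the middle of the rim on the plate's upper face, 12 mm above the table; z points up.
- seat_small (a point): Fixed black parking plate, 104 x 104 mm and 12 mm thick, with a raised round pale bare-metal rim, the smallest of the three: 50 mm inside diameter, 56 mm outside, 8 mm high above the plate. This point is the middle of the rim on the plate's upper face, 12 mm above the table; z points up.
- seat_slot (a point): Fixed black parking plate, 104 x 104 mm and 12 mm thick, with a raised oblong pale bare-metal rim: inside 76 mm along its x by 46 mm along its y, walls 3 mm thick, 8 mm high above the plate. The slot nozzle's x lies along this x, either way round. This point is the middle of the rim on the plate's upper face, 12 mm above the table; z points up.
- bung_mid (a point): Loose black rubber bung, a plain truncated cone 48 mm diameter at the foot, 38 mm at the top, 36 mm tall: not to be moved. This point is its centre, 18 mm up.
- bosshead_mid (a point): Loose grey clamp head, block 50 x 24 x 26 mm with two brass thumb screws sticking out along its +y and -y to 38 mm from the centre: not to be moved. This point is the block's centre, 13 mm up.

How it is judged:
At the end, for the whole second after the job is handed in: Each nozzle stands upright (within 0.08 rad) with its foot on the plate (height within 4 mm) inside the rim of its own parking plate (centre within 12 mm), the slot nozzle along the oblong rim (within 0.32 rad); all are released and at rest (horizontal distance between nozzle_large_mid and seat_large below 0.012 m and z of nozzle_large_mid in the frame of seat_large between 0.0385 and 0.0465 m and angle between each of nozzle_large_mid, nozzle_medium_mid, nozzle_small_mid, nozzle_slot_mid's own z axis and vertical below 0.08 rad and linear speed of each of nozzle_large, nozzle_medium, nozzle_small, nozzle_slot below 0.02 m/s and horizontal distance between nozzle_medium_mid and seat_medium below 0.012 m and z of nozzle_medium_mid in the frame of seat_medium between 0.032 and 0.04 m and horizontal distance between nozzle_small_mid and seat_small below 0.012 m and z of nozzle_small_mid in the frame of seat_small between 0.024 and 0.032 m and horizontal distance between nozzle_slot_mid and seat_slot below 0.012 m and z of nozzle_slot_mid in the frame of seat_slot between 0.029 and 0.037 m and angle between the x axis of nozzle_slot_mid and the x axis of seat_slot, either way round below 0.32 rad); the robot touches nothing.
It fails at once if the rubber bung is moved more than 15 mm (distance of bung_mid from where it was at the start of the episode above 0.015 m).
It fails at once if the clamp head is moved more than 15 mm (distance of bosshead_mid from where it was at the start of the episode above 0.015 m).
It also fails if it takes over 120 s, if anything falls off the work surface, if the arm or the gripper's body presses on something with over 40 N, if the wrist force passes 120 N, or if a joint passes its speed limit or range.

## Working session

There is one attempt and no reset: what is moved stays moved. The work goes in short steps, Python scripts to look and compute and a shell command to move; the robot and the scene stay as the last step left them, time stands still between calls to the robot, and variables do not carry over. Pictures are saved under pics/ and viewed, and the job is handed in when it is done.

```bash
ls; mkdir -p pics
python3 - <<'E'
from bench import robot, snapshot, camera_info
import cv2
o=robot.get_obs(); print({k:o[k] for k in('time','tool_pos','ee_rot','width','wrist_force')})
for n in('scene','top'):
    cv2.imwrite(f'pics/{n}0.png',snapshot(n)[:,:,::-1]); print(camera_info(n))
E
```

```text
pics
{'time': 0.0, 'tool_pos': array([0.23439648, 0.49695594, 0.20430925]), 'ee_rot': array([-1.57061661,  0.00214947,  1.12996535]), 'width': 0.0940445989799748, 'wrist_force': array([-0.04150424,  0.30978947,  0.65993289])}
{'fx': 364.02819621591124, 'fy': 364.02819621591124, 'cx': 317.9084242525665, 'cy': 198.42967504381943, 'cam_to_world': array([[ 0.84390165,  0.33192935, -0.42148893,  0.91475542],
       [ 0.53599248, -0.48753312,  0.6892195 , -0.65227576],
       [ 0.02328237, -0.80754837, -0.58934164,  0.63128028],
       [ 0.        ,  0.        ,  0.        ,  1.        ]])}
{'fx': 415.1545002504263, 'fy': 415.1545002504263, 'cx': 319.4474105039482, 'cy': 194.03228879945397, 'cam_to_world': array([[ 0.00854114, -0.9971781 ,  0.07458473,  0.44730515],
       [-0.99992233, -0.00783999,  0.00968844, -0.01736889],
       [-0.00907636, -0.07466169, -0.99716761,  1.11061999],
       [ 0.        ,  0.        ,  0.        ,  1.        ]])}
```

View pics/top0.png

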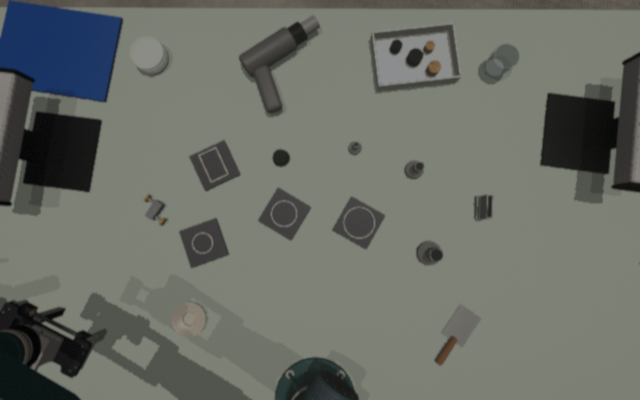

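View pics/scene0.png

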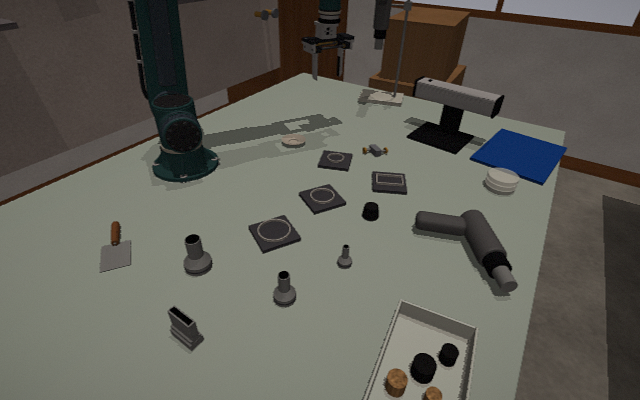

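Top view: nozzles are at about large (430,253), medium (414,170), small (354,148) and slot (483,207). Seats are at about large (359,222), medium (284,213), small (203,243) and slot (214,164). The bung is at (281,158) and the clamp head at (155,210). I'll zoom in on these next.

Run:
```python
import cv2
a=cv2.imread('pics/top0.png')
c=a[130:275,335:500]; cv2.imwrite('pics/c1.png',cv2.convertScaleAbs(cv2.resize(c,None,fx=4.5,fy=4,interpolation=cv2.INTER_CUBIC)[:, :800],alpha=1.6))
c=a[130:275,130:390]; cv2.imwrite('pics/c2.png',cv2.convertScaleAbs(cv2.resize(c,None,fx=3,fy=3,interpolation=cv2.INTER_CUBIC),alpha=1.6))
b=cv2.imread('pics/scene0.png')
c=b[215:355,150:370]; cv2.imwrite('pics/c3.png',cv2.convertScaleAbs(cv2.resize(c,None,fx=3.5,fy=3.5,interpolation=cv2.INTER_CUBIC),alpha=1.6))
```

```text
(no output)
```

View pics/c1.png

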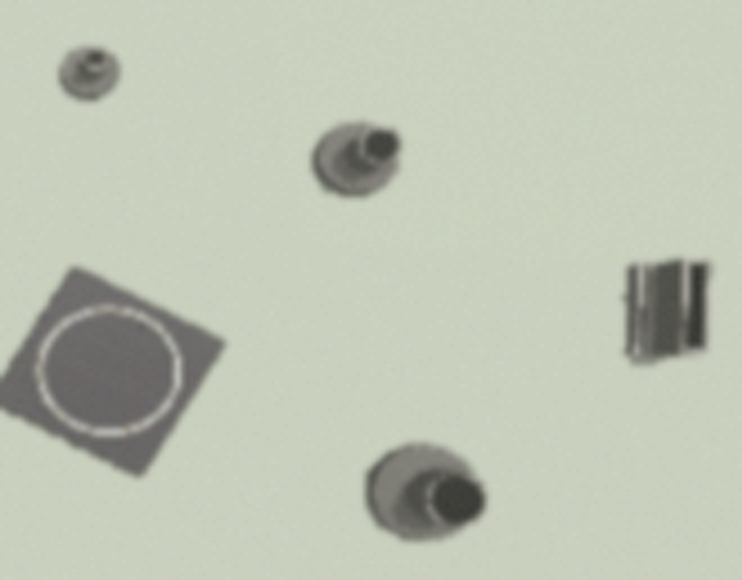

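View pics/c2.png

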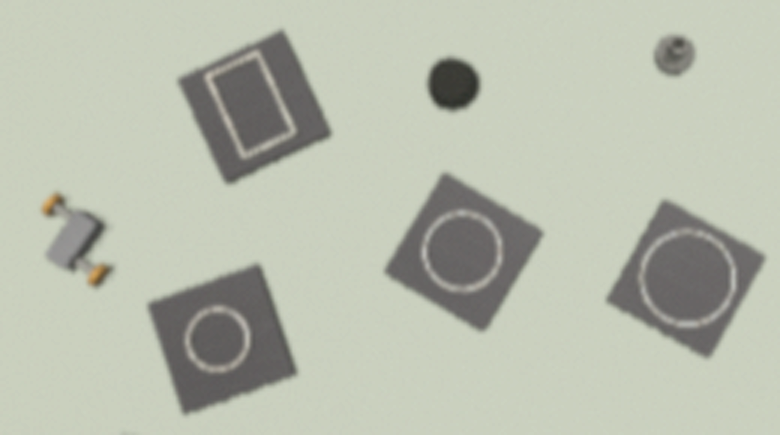

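View pics/c3.png

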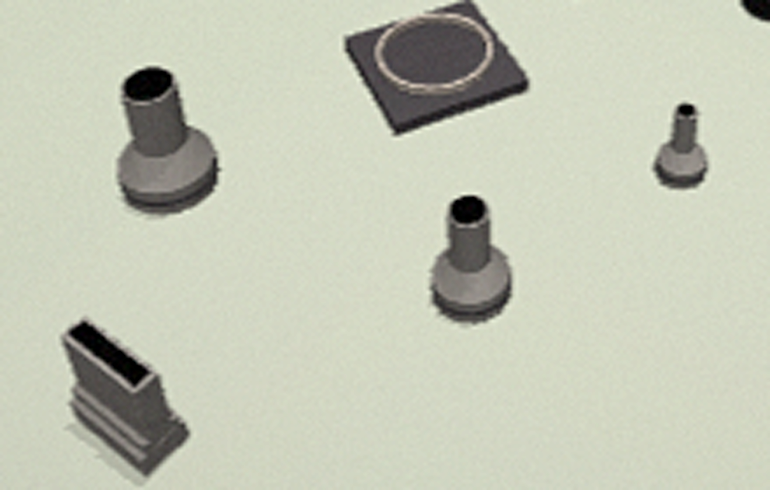

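```bash
cat > h.py <<'E'
import numpy as np, cv2
from bench import camera_info
def ray(ci,u,v,z):
    T=ci['cam_to_world']; d=T[:3,:3]@np.array([(u-ci['cx'])/ci['fx'],(v-ci['cy'])/ci['fy'],1])
    o=T[:3,3]; return o+d*(z-o[2])/d[2]
def proj(ci,p):
    T=np.linalg.inv(ci['cam_to_world']); q=T[:3,:3]@p+T[:3,3]
    return ci['fx']*q[0]/q[2]+ci['cx'],ci['fy']*q[1]/q[2]+ci['cy']
def centroid(img,box,thr,weighted=True):
    x0,y0,x1,y1=box; g=cv2.cvtColor(img[y0:y1,x0:x1],cv2.COLOR_BGR2GRAY).astype(float)
    w=np.clip(thr-g,0,None); n=(w>0).sum()
    ys,xs=np.mgrid[y0:y1,x0:x1]; return (w*xs).sum()/w.sum(),(w*ys).sum()/w.sum(),n
E
python3 - <<'E'
from h import *
top=cv2.imread('pics/top0.png'); sc=cv2.imread('pics/scene0.png')
ct,cs=camera_info('top'),camera_info('scene')
g=cv2.cvtColor(top,cv2.COLOR_BGR2GRAY)
# plates
m=((g<75)*255).astype(np.uint8); m[:120]=0;m[285:]=0;m[:,:130]=0;m[:,520:]=0
for c in cv2.findContours(m,cv2.RETR_EXTERNAL,cv2.CHAIN_APPROX_NONE)[0]:
    if cv2.contourArea(c)<40: continue
    r=cv2.minAreaRect(c); (u,v),s,a=r
    out=[np.round((u,v),1),np.round(s,1),'plate/obj @12mm',np.round(ray(ct,u,v,.012)[:2],4)]
    if cv2.contourArea(c)>1000:
        mm=np.zeros_like(g); cv2.fillPoly(mm,[c],255); mm=cv2.erode(mm,np.ones((5,5)))
        rim=((mm>0)&(g>75)).astype(np.uint8)
        cc=max(cv2.findContours(rim*255,cv2.RETR_EXTERNAL,cv2.CHAIN_APPROX_NONE)[0],key=len)
        P=np.array([ray(ct,*p[0],.02)[:2] for p in cc],np.float32)
        if s[0]: 
            q=cv2.minAreaRect(P*1000); e=cv2.fitEllipse(P*1000)
            out+=['rim rect',np.round(q[0],1),np.round(q[1],1),round(q[2],1),'ell',np.round(e[0],1),np.round(e[1],1)]
            if min(q[1])<.8*max(q[1]): 
                b=cv2.boxPoints(q); print('slot seat box',np.round(b,1).tolist())
    print(*out)
print('gray range mouth', g[248:260,430:442].min(), g[166:172,415:424].min())
E
```

```text
[428.7 254.5] [26.  18.8] plate/obj @12mm [ 0.3728 -0.2941]
[203.6 242.8] [38.6 39.2] plate/obj @12mm [0.3981 0.2977] rim rect [399.3 299.7] [54.7 57.9] 0.5 ell [399.  299.5] [55.9 57.5]
[358.2 222.5] [38.1 37.9] plate/obj @12mm [ 0.4549 -0.1096] rim rect [ 455.3 -109.2] [84.1 83.2] 63.7 ell [ 455.5 -109.9] [84.3 85.8]
[482.5 207. ] [22. 17.] plate/obj @12mm [ 0.4986 -0.4372]
[284.1 213.7] [37.9 37.9] plate/obj @12mm [0.4765 0.0865] rim rect [477.6  86.6] [70.9 72.2] 45.7 ell [477.5  86.9] [71.2 72.5]
[413.5 170. ] [14. 17.] plate/obj @12mm [ 0.5955 -0.2563]
[281. 158.] [16. 16.] plate/obj @12mm [0.6253 0.0969]
[213.  164.1] [26.2 15.6] plate/obj @12mm [0.6074 0.2787]
[214.7 165.6] [37.7 38.2] plate/obj @12mm [0.6035 0.274 ]
gray range mouth 36 42
```

Run:
```python
from h import *
top=cv2.imread('pics/top0.png'); sc=cv2.imread('pics/scene0.png')
ct,cs=camera_info('top'),camera_info('scene')
g=cv2.cvtColor(top,cv2.COLOR_BGR2GRAY); gs=cv2.cvtColor(sc,cv2.COLOR_BGR2GRAY)
# slot seat rim
b=g[148:184,196:232]; rim=((b>76)&(b<140)).astype(np.uint8)
mm=np.zeros_like(g); cv2.fillPoly(mm,[cv2.boxPoints(((214.7,165.6),(33,33),cv2.minAreaRect(np.argwhere(0*g==0)[:3].astype(np.float32))[2]*0+ -23)).astype(int)],1)
r=np.argwhere((mm>0)&(g>76))[:,::-1]
P=np.array([ray(ct,*p,.02)[:2] for p in r],np.float32)*1000
q=cv2.minAreaRect(P); print('slot rim',len(r),q); B=cv2.boxPoints(q); e=[B[1]-B[0],B[2]-B[1]]; L=max(e,key=np.linalg.norm); print('x dir deg',np.degrees(np.arctan2(L[1],L[0])))
print('mean',P.mean(0))
# mouths in both views
def mouth(gr,box,thr):
    x0,y0,x1,y1=box; m=((gr[y0:y1,x0:x1]<thr)*255).astype(np.uint8)
    n,l,st,ce=cv2.connectedComponentsWithStats(m)
    k=1+np.argmax(st[1:,4]); 
    return ce[k]+[x0,y0],st[k,4]
def tri(a,b):
    A=[];Bv=[]
    for ci,(u,v) in((ct,a),(cs,b)):
        T=ci['cam_to_world']; d=T[:3,:3]@np.array([(u-ci['cx'])/ci['fx'],(v-ci['cy'])/ci['fy'],1]); d/=np.linalg.norm(d)
        M=np.eye(3)-np.outer(d,d); A.append(M);Bv.append(M@T[:3,3])
    return np.linalg.solve(sum(A),sum(Bv))
tb=dict(large=(424,242,446,264,.085),medium=(412,158,428,176,.072),small=(350,140,364,152,.056),slot=(484,190,496,222,.066))
sb=dict(large=(182,230,206,250),medium=(275,266,294,280),small=(340,240,352,250),slot=(164,300,200,330))
for k in tb:
    z=tb[k][4]
    a=mouth(g,tb[k][:4],50 if k!='small' else 60); c=mouth(gs,sb[k],25)
    print(k,np.round(a[0],1),a[1],np.round(c[0],1),c[1],'top',np.round(ray(ct,*a[0],z)[:2],4),'scene',np.round(ray(cs,*c[0],z)[:2],4),'tri',np.round(tri(a[0],c[0]),4))
# slot direction from scene mouth
x0,y0,x1,y1=sb['slot']; pts=np.argwhere(gs[y0:y1,x0:x1]<25)[:,::-1]+[x0,y0]
W=np.array([ray(cs,*p,.066)[:2] for p in pts],np.float32)*1000; print('slot rect',cv2.minAreaRect(W)); 
u,s,v=np.linalg.svd(W-W.mean(0)); print(v[0],np.degrees(np.arctan2(v[0][1],v[0][0])))
```

```text
slot rim 262 ((606.230224609375, 276.4769592285156), (86.75525665283203, 56.40498352050781), 25.981237411499023)
x dir deg 25.981255
mean [605.89777 276.3305 ]
large [436.  254.4] 87 [191.9 238.7] 90 top [ 0.3784 -0.2937] scene [ 0.3762 -0.2945] tri [ 0.3777 -0.2943  0.0855]
medium [419.1 165.9] 24 [283.1 274.5] 59 top [ 0.5979 -0.2574] scene [ 0.5963 -0.2579] tri [ 0.5972 -0.2578  0.0725]
small [355.8 144.2] 6 [345.6 245.9] 11 top [ 0.6554 -0.0995] scene [ 0.6541 -0.0989] tri [ 0.6548 -0.0996  0.0569]
slot [489.3 206.9] 45 [180.5 315.3] 126 top [ 0.4963 -0.4334] scene [ 0.4972 -0.4344] tri [ 0.4964 -0.4339  0.0648]
slot rect ((496.5494384765625, -434.4299621582031), (9.294243812561035, 52.15925979614258), 87.23786926269531)
[ 0.99880683 -0.04883529] -2.799169
```

```bash
cat > go.py <<'E'
import sys, numpy as np
from bench import robot
from scipy.spatial.transform import Rotation as Ro
o=robot.get_obs(); x,y,z,yaw=map(float,sys.argv[1:5])
R=Ro.from_euler('xyz',o['ee_rot']).as_matrix()
print('t',round(o['time'],2),'pos',np.round(o['tool_pos'],4),'rot',np.round(o['ee_rot'],4),'w',round(o['width'],4),'F',np.round(o['wrist_force'],1))
print('slide mm',np.round(R.T@(np.array([x,y,z])-o['tool_pos'])*1000,1),'roll deg',round(-(yaw-np.degrees(o['ee_rot'][2])),1))
E
python3 go.py .40 .2 .20 0; python3 go.py .378 -.294 .16 0
```

```text
t 0.1 pos [0.2344 0.497  0.2044] rot [-1.5706  0.002   1.13  ] w 0.0941 F [-0.3 -0.4 -0.3]
slide mm [-197.9    4.8 -276.5] roll deg 64.7
t 0.1 pos [0.2344 0.497  0.2044] rot [-1.5706  0.002   1.13  ] w 0.0941 F [-0.3 -0.4 -0.3]
slide mm [-654.    45.6 -467.4] roll deg 64.7
```

```bash
python3 -m creep '[{"slide":[-198,5,-276],"roll":64.7,"grip":0},{"slide":[-198,5,-276],"roll":64.7,"grip":0},{"slide":[-198,5,-276],"roll":64.7,"grip":0},{"slide":[-198,5,-276],"roll":64.7,"grip":0},{"slide":[-198,5,-276],"roll":64.7,"grip":0},{"slide":[-198,5,-276],"roll":64.7,"grip":0},{"slide":[-198,5,-276],"roll":64.7,"grip":0},{"slide":[-198,5,-276],"roll":64.7,"grip":0},{"slide":[-198,5,-276],"roll":64.7,"grip":0},{"slide":[-198,5,-276],"roll":64.7,"grip":0},{"slide":[-198,5,-276],"roll":64.7,"grip":0},{"slide":[-198,5,-276],"roll":64.7,"grip":0},{"slide":[-198,5,-276],"roll":64.7,"grip":0}]'; python3 go.py .378 -.294 .16 0
```

```text
time: 1.18
tool_pos: [0.3991, 0.2018, 0.2004]
ee_rot: [-1.57, 0.0, 0.005]
wrist_force: [0.0, 0.1, 0.4]
width: 0.0942
t 1.18 pos [0.3991 0.2018 0.2004] rot [-1.5705e+00  4.0000e-04  4.9000e-03] w 0.0942 F [0.  0.1 0.4]
slide mm [ -23.6   40.2 -495.7] roll deg 0.3
```

```bash
python3 -m creep '[{"slide":[-23.6,40,-495.7],"roll":0.3,"grip":0},{"slide":[-23.6,40,-495.7],"roll":0.3,"grip":0},{"slide":[-23.6,40,-495.7],"roll":0.3,"grip":0},{"slide":[-23.6,40,-495.7],"roll":0.3,"grip":0},{"slide":[-23.6,40,-495.7],"roll":0.3,"grip":0},{"slide":[-23.6,40,-495.7],"roll":0.3,"grip":0},{"slide":[-23.6,40,-495.7],"roll":0.3,"grip":0},{"slide":[-23.6,40,-495.7],"roll":0.3,"grip":0},{"slide":[-23.6,40,-495.7],"roll":0.3,"grip":0},{"slide":[-23.6,40,-495.7],"roll":0.3,"grip":0},{"slide":[-23.6,40,-495.7],"roll":0.3,"grip":0},{"slide":[-23.6,40,-495.7],"roll":0.3,"grip":0},{"slide":[-23.6,40,-495.7],"roll":0.3,"grip":0},{"slide":[-23.6,40,-495.7],"roll":0.3,"grip":0},{"slide":[-23.6,40,-495.7],"roll":0.3,"grip":0},{"slide":[-23.6,40,-495.7],"roll":0.3,"grip":0}]'; python3 go.py .3775 -.294 .043 0
python3 - <<'E'
from bench import snapshot
import cv2
cv2.imwrite('pics/w1.png',snapshot('wrist')[:,:,::-1])
E
```

```text
time: 2.52
tool_pos: [0.3773, -0.2934, 0.1607]
ee_rot: [-1.57, -0.0, -0.001]
wrist_force: [-0.1, 0.6, 0.4]
width: 0.094
t 2.52 pos [ 0.3773 -0.2934  0.1607] rot [-1.5704e+00 -4.0000e-04 -1.2000e-03] w 0.094 F [-0.1  0.6  0.4]
slide mm [ 1.000e-01  1.177e+02 -7.000e-01] roll deg -0.1
```

View pics/w1.png

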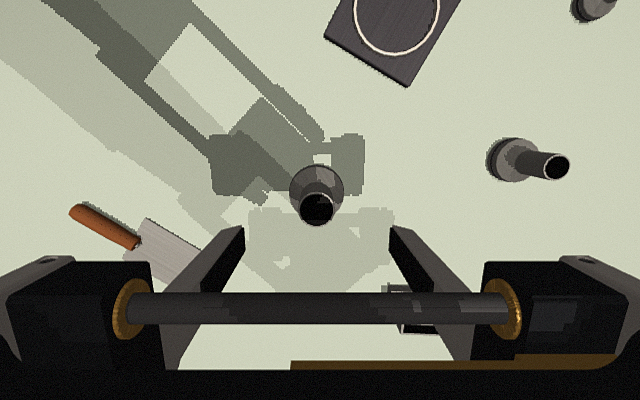

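The wrist view shows the large nozzle's mouth at (316,208), midway between the fingers (about x=317). I'll go down and grip it.

```bash
python3 -m creep '[{"slide":[0,40,-0.7],"roll":0,"grip":0},{"slide":[0,80,-0.7],"roll":0,"grip":0},{"slide":[0,105,-0.7],"roll":0,"grip":0},{"slide":[0,118,-0.7],"roll":0,"grip":0},{"slide":[0,118,-0.7],"roll":0,"grip":0},{"slide":[0,118,-0.7],"roll":0,"grip":1},{"slide":[0,118,-0.7],"roll":0,"grip":1},{"slide":[0,118,-0.7],"roll":0,"grip":1},{"slide":[0,118,-0.7],"roll":0,"grip":1},{"slide":[0,118,-0.7],"roll":0,"grip":1},{"slide":[0,118,-0.7],"roll":0,"grip":1},{"slide":[0,118,-0.7],"roll":0,"grip":1},{"slide":[0,118,-0.7],"roll":0,"grip":1},{"slide":[0,118,-0.7],"roll":0,"grip":1},{"slide":[0,118,-0.7],"roll":0,"grip":1}]'
```

```text
time: 3.82
tool_pos: [0.3767, -0.2958, 0.0424]
ee_rot: [-1.571, -0.0, -0.005]
wrist_force: [0.9, -0.3, 0.3]
width: 0.0331
```

```bash
python3 -m creep '[{"slide":[0,-20,0],"roll":0,"grip":1},{"slide":[0,-55,0],"roll":0,"grip":1},{"slide":[0,-60,0],"roll":0,"grip":1},{"slide":[0,-60,0],"roll":0,"grip":1}]'; python3 go.py .3775 -.294 .103 0;python3 go.py .4555 -.1095 .103 0
```

```text
time: 4.15
tool_pos: [0.378, -0.2972, 0.1047]
ee_rot: [-1.575, -0.004, -0.005]
wrist_force: [-0.7, 0.5, -2.5]
width: 0.0333
t 4.15 pos [ 0.378  -0.2972  0.1047] rot [-1.5747 -0.0041 -0.0045] w 0.0333 F [-0.7  0.5 -2.5]
slide mm [-0.5  1.7  3.2] roll deg -0.3
t 4.15 pos [ 0.378  -0.2972  0.1047] rot [-1.5747 -0.0041 -0.0045] w 0.0333 F [-0.7  0.5 -2.5]
slide mm [ 76.7   1.3 188. ] roll deg -0.3
```

```bash
python3 -m creep '[{"slide":[15,0,36],"roll":0,"grip":1},{"slide":[31,0,74],"roll":0,"grip":1},{"slide":[46,0,111],"roll":0,"grip":1},{"slide":[62,0,149],"roll":0,"grip":1},{"slide":[77.5,0,186],"roll":0,"grip":1},{"slide":[77.5,0,186],"roll":0,"grip":1},{"slide":[77.5,0,186],"roll":0,"grip":1},{"slide":[77.5,0,186],"roll":0,"grip":1}]'; python3 go.py .4555 -.1095 .055 0
python3 - <<'E'
from bench import snapshot
import cv2
for n in('wrist','top'):cv2.imwrite(f'pics/{n}2.png',snapshot(n)[:,:,::-1])
E
python3 go.py .4555 -.1095 .055 0
```

```text
time: 4.82
tool_pos: [0.4538, -0.11, 0.1006]
ee_rot: [-1.57, 0.003, -0.004]
wrist_force: [-0.4, -0.4, -2.9]
width: 0.033
t 4.82 pos [ 0.4538 -0.11    0.1006] rot [-1.5705  0.0033 -0.0036] w 0.033 F [-0.4 -0.4 -2.9]
slide mm [ 1.8 45.6  0.5] roll deg -0.2
t 4.92 pos [ 0.454  -0.1111  0.1014] rot [-1.5706  0.002  -0.0063] w 0.033 F [-0.3 -0.9 -2.4]
slide mm [ 1.6 46.4  1.6] roll deg -0.4
```

View pics/wrist2.png

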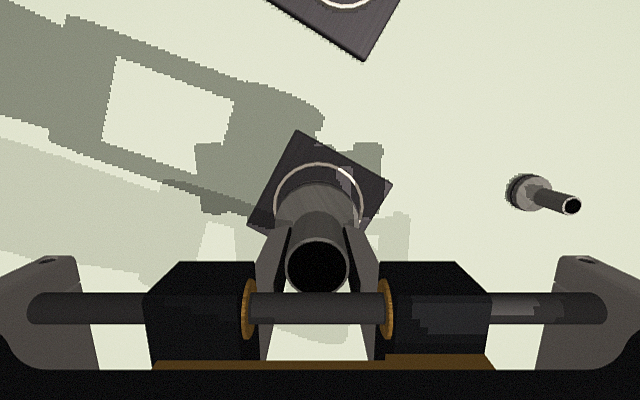

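View pics/top2.png

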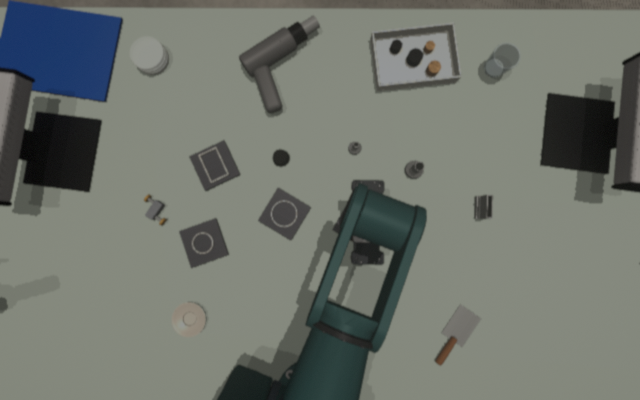

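The nozzle hangs upright over the large rim: mouth centre at about (317,266), rim centre column about 318. Lowering it.

```bash
python3 -m creep '[{"slide":[1.5,15,1],"roll":0,"grip":1},{"slide":[1.5,30,1],"roll":0,"grip":1},{"slide":[1.5,38,1],"roll":0,"grip":1},{"slide":[1.5,42,1],"roll":0,"grip":1},{"slide":[1.5,44,1],"roll":0,"grip":1},{"slide":[1.5,44,1],"roll":0,"grip":1},{"slide":[1.5,44,1],"roll":0,"grip":1}]'; python3 go.py .4555 -.1095 .055 0
```

```text
time: 5.5
tool_pos: [0.4568, -0.1096, 0.0591]
ee_rot: [-1.571, -0.001, -0.005]
wrist_force: [0.2, -0.2, -2.7]
width: 0.0328
t 5.5 pos [ 0.4568 -0.1096  0.0591] rot [-1.5711e+00 -1.1000e-03 -5.1000e-03] w 0.0328 F [ 0.2 -0.2 -2.7]
slide mm [-1.3  4.1  0.1] roll deg -0.3
```

```bash
python3 -m creep '[{"slide":[0,1.5,0],"roll":0,"grip":1},{"slide":[0,2.5,0],"roll":0,"grip":1},{"slide":[0,2.5,0],"roll":0,"grip":1},{"slide":[0,2.5,0],"roll":0,"grip":1}]'; python3 -m creep '[{"slide":[0,1,0],"roll":0,"grip":1},{"slide":[0,1,0],"roll":0,"grip":1},{"slide":[0,1,0],"roll":0,"grip":1}]'
```

```text
time: 5.83
tool_pos: [0.4566, -0.1091, 0.0562]
ee_rot: [-1.571, -0.0, -0.004]
wrist_force: [-1.3, 0.7, -1.9]
width: 0.0331
time: 6.08
tool_pos: [0.4564, -0.1091, 0.0549]
ee_rot: [-1.571, 0.0, -0.004]
wrist_force: [0.6, 0.3, -2.6]
width: 0.0329
```

```bash
python3 -m creep '[{"slide":[0,1,0],"roll":0,"grip":1},{"slide":[0,1,0],"roll":0,"grip":1},{"slide":[0,1,0],"roll":0,"grip":1}]';python3 -m creep '[{"slide":[0,1,0],"roll":0,"grip":1},{"slide":[0,1,0],"roll":0,"grip":1},{"slide":[0,1,0],"roll":0,"grip":1}]'
```

```text
time: 6.33
tool_pos: [0.4567, -0.1092, 0.0544]
ee_rot: [-1.571, -0.001, -0.004]
wrist_force: [-0.5, -0.0, 1.2]
width: 0.0331
time: 6.58
tool_pos: [0.4567, -0.1092, 0.0543]
ee_rot: [-1.571, -0.001, -0.004]
wrist_force: [-1.9, 0.7, 6.1]
width: 0.033
```

Contact is confirmed, at TCP z≈0.0545 against 0.055 expected. I'll release and rise straight up.

```bash
python3 -m creep '[{"slide":[0,-1,0],"roll":0,"grip":1},{"slide":[0,-1,0],"roll":0,"grip":0},{"slide":[0,-1,0],"roll":0,"grip":0},{"slide":[0,-1,0],"roll":0,"grip":0},{"slide":[0,-1,0],"roll":0,"grip":0},{"slide":[0,-1,0],"roll":0,"grip":0},{"slide":[0,-1,0],"roll":0,"grip":0},{"slide":[0,-20,0],"roll":0,"grip":0},{"slide":[0,-60,0],"roll":0,"grip":0},{"slide":[0,-100,0],"roll":0,"grip":0},{"slide":[0,-100,0],"roll":0,"grip":0},{"slide":[0,-100,0],"roll":0,"grip":0}]'; python3 go.py .597 -.2577 .15 0
python3 - <<'E'
from bench import snapshot
import cv2
cv2.imwrite('pics/w3.png',snapshot('wrist')[:,:,::-1])
E
```

```text
time: 7.58
tool_pos: [0.4584, -0.1099, 0.1562]
ee_rot: [-1.573, -0.007, -0.004]
wrist_force: [-0.4, 0.4, -0.5]
width: 0.0938
t 7.58 pos [ 0.4584 -0.1099  0.1562] rot [-1.5732 -0.0068 -0.0044] w 0.0938 F [-0.4  0.4 -0.5]
slide mm [ 139.2    7.5 -147.2] roll deg -0.3
```

View pics/w3.png

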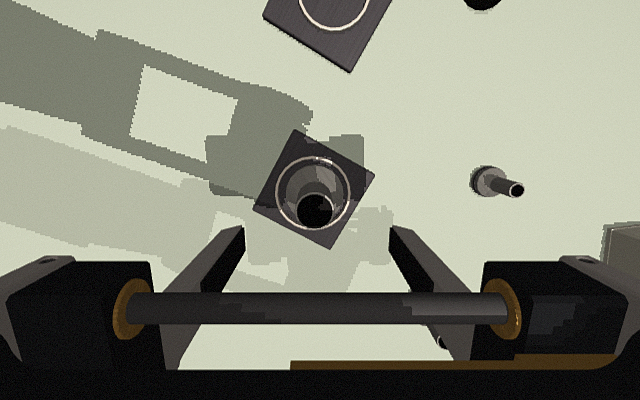

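The large nozzle stands inside its rim, mouth at about (315,210) and rim centre at about (313,193). On to the medium one.

```bash
python3 -m creep '[{"slide":[28,0,-29],"roll":0,"grip":0},{"slide":[56,2,-59],"roll":0,"grip":0},{"slide":[84,4,-88],"roll":0,"grip":0},{"slide":[112,6,-118],"roll":0,"grip":0},{"slide":[139,6,-147],"roll":-0.3,"grip":0},{"slide":[139,6,-147],"roll":-0.3,"grip":0},{"slide":[139,6,-147],"roll":-0.3,"grip":0},{"slide":[139,6,-147],"roll":-0.3,"grip":0}]'; python3 go.py .597 -.2577 .037 0
python3 - <<'E'
from bench import snapshot
import cv2
cv2.imwrite('pics/w4.png',snapshot('wrist')[:,:,::-1])
E
```

```text
time: 8.3
tool_pos: [0.5936, -0.256, 0.1443]
ee_rot: [-1.568, 0.004, 0.001]
wrist_force: [0.5, 0.0, -0.0]
width: 0.094
t 8.3 pos [ 0.5936 -0.256   0.1443] rot [-1.5681e+00  4.2000e-03  6.0000e-04] w 0.094 F [ 0.5  0.  -0. ]
slide mm [  3.9 107.3  -2. ] roll deg 0.0
```

View pics/w4.png

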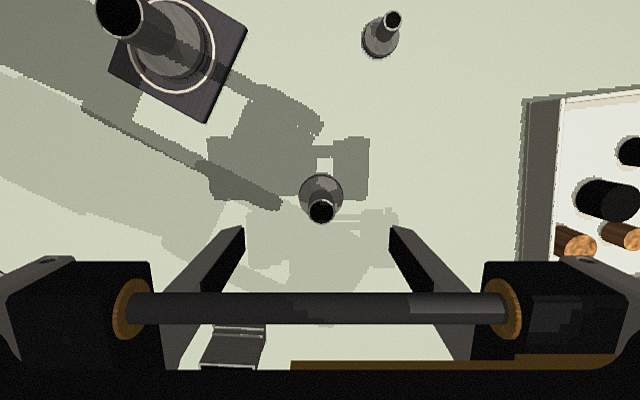

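The medium nozzle's mouth is at (321,211), 2–3 mm to +x of the jaw centre, which agrees with the computed offset of +3.

```bash
python3 -m creep '[{"slide":[3,35,-1.5],"roll":0,"grip":0},{"slide":[3,70,-1.5],"roll":0,"grip":0},{"slide":[3,95,-1.5],"roll":0,"grip":0},{"slide":[3,107,-1.5],"roll":0,"grip":0},{"slide":[3,107,-1.5],"roll":0,"grip":0},{"slide":[3,107,-1.5],"roll":0,"grip":0},{"slide":[3,107,-1.5],"roll":0,"grip":1},{"slide":[3,107,-1.5],"roll":0,"grip":1},{"slide":[3,107,-1.5],"roll":0,"grip":1},{"slide":[3,107,-1.5],"roll":0,"grip":1},{"slide":[3,107,-1.5],"roll":0,"grip":1},{"slide":[3,107,-1.5],"roll":0,"grip":1},{"slide":[3,107,-1.5],"roll":0,"grip":1},{"slide":[3,107,-1.5],"roll":0,"grip":1},{"slide":[3,107,-1.5],"roll":0,"grip":1},{"slide":[3,107,-1.5],"roll":0,"grip":1}]'
```

```text
time: 9.68
tool_pos: [0.5977, -0.2582, 0.0398]
ee_rot: [-1.571, 0.0, 0.001]
wrist_force: [-0.4, -1.5, -0.0]
width: 0.0308
```

```bash
python3 -m creep '[{"slide":[0,0,0],"roll":0,"grip":1},{"slide":[0,0,0],"roll":0,"grip":1},{"slide":[0,0,0],"roll":0,"grip":1},{"slide":[0,0,0],"roll":0,"grip":1}]'
```

```text
time: 10.02
tool_pos: [0.5977, -0.2582, 0.0398]
ee_rot: [-1.571, 0.0, 0.001]
wrist_force: [0.3, -1.3, 0.0]
width: 0.0236
```

```bash
python3 -m creep '[{"slide":[0,-20,0],"roll":0,"grip":1},{"slide":[0,-55,0],"roll":0,"grip":1},{"slide":[0,-90,0],"roll":0,"grip":1},{"slide":[0,-90,0],"roll":0,"grip":1},{"slide":[0,-90,0],"roll":0,"grip":1}]'; python3 go.py .4775 .0867 .13 0
```

```text
time: 10.43
tool_pos: [0.5995, -0.2591, 0.1335]
ee_rot: [-1.574, -0.006, 0.001]
wrist_force: [-0.3, -0.5, -1.6]
width: 0.0239
t 10.43 pos [ 0.5995 -0.2591  0.1335] rot [-1.574e+00 -6.100e-03  8.000e-04] w 0.0239 F [-0.3 -0.5 -1.6]
slide mm [-121.7    1.6  345.9] roll deg 0.0
```

```bash
python3 -m creep '[{"slide":[-12,0,35],"roll":0,"grip":1},{"slide":[-24,0,69],"roll":0,"grip":1},{"slide":[-36,0,104],"roll":0,"grip":1},{"slide":[-48,0,138],"roll":0,"grip":1},{"slide":[-60,0,173],"roll":0,"grip":1},{"slide":[-72,0,207],"roll":0,"grip":1},{"slide":[-84,0,242],"roll":0,"grip":1},{"slide":[-96,0,277],"roll":0,"grip":1},{"slide":[-108,0,311],"roll":0,"grip":1},{"slide":[-121,0,345.5],"roll":0,"grip":1},{"slide":[-121,0,345.5],"roll":0,"grip":1},{"slide":[-121,0,345.5],"roll":0,"grip":1},{"slide":[-121,0,345.5],"roll":0,"grip":1},{"slide":[-121,0,345.5],"roll":0,"grip":1}]'; python3 go.py .4775 .0867 .052 0
python3 - <<'E'
from bench import snapshot
import cv2
cv2.imwrite('pics/w5.png',snapshot('wrist')[:,:,::-1])
E
```

```text
time: 11.6
tool_pos: [0.4764, 0.086, 0.129]
ee_rot: [-1.571, 0.002, -0.001]
wrist_force: [-0.7, 0.4, -1.0]
width: 0.0238
t 11.6 pos [0.4764 0.086  0.129 ] rot [-1.5714e+00  1.6000e-03 -7.0000e-04] w 0.0238 F [-0.7  0.4 -1. ]
slide mm [ 1.2 77.   0.7] roll deg -0.0
```

View pics/w5.png

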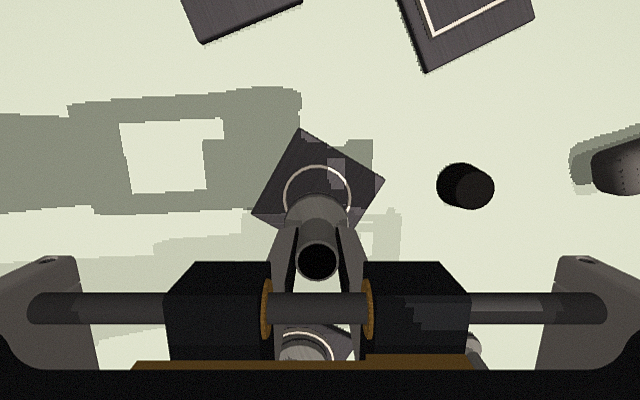

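The nozzle is upright with its mouth at (317,261), and the medium rim centre is at about column 318. Lowering it 76 mm, then 1 mm at a time until contact.

```bash
python3 -m creep '[{"slide":[1,25,0.5],"roll":0,"grip":1},{"slide":[1,50,0.5],"roll":0,"grip":1},{"slide":[1,65,0.5],"roll":0,"grip":1},{"slide":[1,71,0.5],"roll":0,"grip":1},{"slide":[1,74,0.5],"roll":0,"grip":1},{"slide":[1,75,0.5],"roll":0,"grip":1},{"slide":[1,75,0.5],"roll":0,"grip":1},{"slide":[1,75,0.5],"roll":0,"grip":1}]'; python3 -m creep '[{"slide":[0,1,0],"roll":0,"grip":1},{"slide":[0,1,0],"roll":0,"grip":1},{"slide":[0,1,0],"roll":0,"grip":1}]'; python3 -m creep '[{"slide":[0,1,0],"roll":0,"grip":1},{"slide":[0,1,0],"roll":0,"grip":1},{"slide":[0,1,0],"roll":0,"grip":1}]'
```

```text
time: 12.32
tool_pos: [0.4786, 0.0875, 0.0563]
ee_rot: [-1.571, -0.003, 0.0]
wrist_force: [0.6, -0.4, -0.3]
width: 0.0237
time: 12.57
tool_pos: [0.4778, 0.0877, 0.0545]
ee_rot: [-1.571, -0.001, 0.001]
wrist_force: [-0.8, -0.0, -0.7]
width: 0.0236
time: 12.82
tool_pos: [0.4774, 0.0877, 0.0529]
ee_rot: [-1.571, 0.0, 0.001]
wrist_force: [-0.6, -0.3, -0.6]
width: 0.0237
```

```bash
for i in 1 ; do python3 -m creep '[{"slide":[0,1,0],"roll":0,"grip":1},{"slide":[0,1,0],"roll":0,"grip":1},{"slide":[0,1,0],"roll":0,"grip":1}]'; done;  python3 -m creep '[{"slide":[0,1,0],"roll":0,"grip":1},{"slide":[0,1,0],"roll":0,"grip":1},{"slide":[0,1,0],"roll":0,"grip":1}]'
```

```text
time: 13.07
tool_pos: [0.4774, 0.0876, 0.0519]
ee_rot: [-1.571, 0.0, 0.001]
wrist_force: [-0.2, -0.2, -1.1]
width: 0.0236
time: 13.32
tool_pos: [0.4776, 0.0876, 0.0517]
ee_rot: [-1.571, -0.0, 0.001]
wrist_force: [-2.5, -0.5, 4.8]
width: 0.0239
```

Contact at z=0.0517, where 0.052 was expected. Release and rise.

```bash
python3 -m creep '[{"slide":[0,-0.5,0],"roll":0,"grip":1},{"slide":[0,-0.5,0],"roll":0,"grip":0},{"slide":[0,-0.5,0],"roll":0,"grip":0},{"slide":[0,-0.5,0],"roll":0,"grip":0},{"slide":[0,-0.5,0],"roll":0,"grip":0},{"slide":[0,-0.5,0],"roll":0,"grip":0},{"slide":[0,-0.5,0],"roll":0,"grip":0},{"slide":[0,-20,0],"roll":0,"grip":0},{"slide":[0,-60,0],"roll":0,"grip":0},{"slide":[0,-95,0],"roll":0,"grip":0},{"slide":[0,-95,0],"roll":0,"grip":0},{"slide":[0,-95,0],"roll":0,"grip":0}]'; python3 go.py .6547 -.0995 .14 0
python3 - <<'E'
from bench import snapshot
import cv2
cv2.imwrite('pics/w6.png',snapshot('wrist')[:,:,::-1])
E
```

```text
time: 14.32
tool_pos: [0.4794, 0.0878, 0.1489]
ee_rot: [-1.57, -0.006, 0.001]
wrist_force: [-0.5, -0.6, -0.9]
width: 0.0925
t 14.32 pos [0.4794 0.0878 0.1489] rot [-1.5703e+00 -6.4000e-03  8.0000e-04] w 0.0925 F [-0.5 -0.6 -0.9]
slide mm [ 175.1    9.9 -187.4] roll deg 0.0
```

View pics/w6.png

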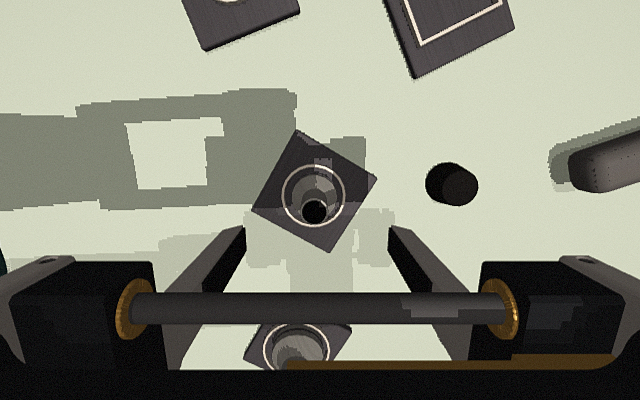

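The medium nozzle stands inside its rim, mouth at (314,212) and rim centre at about (313,195). Now the small nozzle.

```bash
python3 -m creep '[{"slide":[28,0,-29],"roll":0,"grip":0},{"slide":[56,0,-59],"roll":0,"grip":0},{"slide":[84,4,-88],"roll":0,"grip":0},{"slide":[112,6,-118],"roll":0,"grip":0},{"slide":[140,6,-150],"roll":0,"grip":0},{"slide":[165,6,-177],"roll":0,"grip":0},{"slide":[176,6,-187.5],"roll":0,"grip":0},{"slide":[176,6,-187.5],"roll":0,"grip":0},{"slide":[176,6,-187.5],"roll":0,"grip":0},{"slide":[176,6,-187.5],"roll":0,"grip":0}]'; python3 go.py .6547 -.0995 .029 0
python3 - <<'E'
from bench import snapshot
import cv2
cv2.imwrite('pics/w7.png',snapshot('wrist')[:,:,::-1])
E
```

```text
time: 15.2
tool_pos: [0.6523, -0.0986, 0.1382]
ee_rot: [-1.569, 0.003, 0.001]
wrist_force: [0.6, 0.2, 0.9]
width: 0.0941
t 15.2 pos [ 0.6523 -0.0986  0.1382] rot [-1.5693e+00  3.4000e-03  1.4000e-03] w 0.0941 F [0.6 0.2 0.9]
slide mm [  2.8 109.2  -1. ] roll deg 0.1
```

View pics/w7.png

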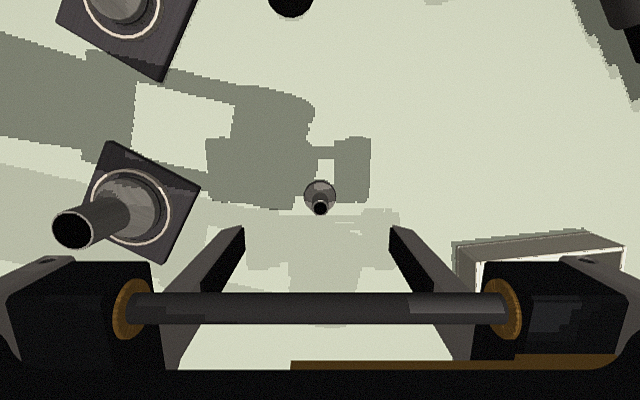

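The small nozzle's mouth is at (320,208), about 2 mm to +x of the jaw centre. The computed offset agrees. Going down to grip.

```bash
python3 -m creep '[{"slide":[2.5,35,-1],"roll":0,"grip":0},{"slide":[2.5,70,-1],"roll":0,"grip":0},{"slide":[2.5,98,-1],"roll":0,"grip":0},{"slide":[2.5,108,-1],"roll":0,"grip":0},{"slide":[2.5,108,-1],"roll":0,"grip":0},{"slide":[2.5,108,-1],"roll":0,"grip":0},{"slide":[2.5,108,-1],"roll":0,"grip":1},{"slide":[2.5,108,-1],"roll":0,"grip":1},{"slide":[2.5,108,-1],"roll":0,"grip":1},{"slide":[2.5,108,-1],"roll":0,"grip":1},{"slide":[2.5,108,-1],"roll":0,"grip":1},{"slide":[2.5,108,-1],"roll":0,"grip":1},{"slide":[2.5,108,-1],"roll":0,"grip":1},{"slide":[2.5,108,-1],"roll":0,"grip":1},{"slide":[2.5,108,-1],"roll":0,"grip":1},{"slide":[2.5,108,-1],"roll":0,"grip":1},{"slide":[2.5,108,-1],"roll":0,"grip":1},{"slide":[2.5,108,-1],"roll":0,"grip":1},{"slide":[2.5,108,-1],"roll":0,"grip":1},{"slide":[2.5,108,-1],"roll":0,"grip":1}]';python3 -m creep '[{"slide":[0,0,0],"roll":0,"grip":1},{"slide":[0,0,0],"roll":0,"grip":1},{"slide":[0,0,0],"roll":0,"grip":1}]'
```

```text
time: 16.92
tool_pos: [0.6561, -0.1007, 0.0318]
ee_rot: [-1.571, 0.0, 0.001]
wrist_force: [-0.5, 0.8, -0.7]
width: 0.0145
time: 17.17
tool_pos: [0.6561, -0.1007, 0.0318]
ee_rot: [-1.571, 0.0, 0.001]
wrist_force: [0.4, 0.2, -1.1]
width: 0.0148
```

```bash
python3 -m creep '[{"slide":[0,-20,0],"roll":0,"grip":1},{"slide":[0,-55,0],"roll":0,"grip":1},{"slide":[0,-95,0],"roll":0,"grip":1},{"slide":[0,-115,0],"roll":0,"grip":1},{"slide":[0,-115,0],"roll":0,"grip":1},{"slide":[0,-115,0],"roll":0,"grip":1}]'; python3 go.py .3993 .2996 .145 0
```

```text
time: 17.67
tool_pos: [0.6571, -0.1009, 0.1488]
ee_rot: [-1.572, -0.004, 0.001]
wrist_force: [0.3, -0.2, -1.0]
width: 0.0144
t 17.67 pos [ 0.6571 -0.1009  0.1488] rot [-1.5716e+00 -3.8000e-03  8.0000e-04] w 0.0144 F [ 0.3 -0.2 -1. ]
slide mm [-257.4    2.5  400.7] roll deg 0.0
```

```bash
python3 -m creep '[{"slide":[-19,0,30],"roll":0,"grip":1},{"slide":[-39,0,60],"roll":0,"grip":1},{"slide":[-58,0,90],"roll":0,"grip":1},{"slide":[-77,0,120],"roll":0,"grip":1},{"slide":[-96,0,150],"roll":0,"grip":1},{"slide":[-116,0,180],"roll":0,"grip":1},{"slide":[-135,0,210],"roll":0,"grip":1},{"slide":[-154,0,240],"roll":0,"grip":1},{"slide":[-173,0,270],"roll":0,"grip":1},{"slide":[-193,0,300],"roll":0,"grip":1},{"slide":[-212,0,330],"roll":0,"grip":1},{"slide":[-232,0,360],"roll":0,"grip":1},{"slide":[-250,0,390],"roll":0,"grip":1},{"slide":[-257,0,400.5],"roll":0,"grip":1},{"slide":[-257,0,400.5],"roll":0,"grip":1},{"slide":[-257,0,400.5],"roll":0,"grip":1},{"slide":[-257,0,400.5],"roll":0,"grip":1}]'; python3 go.py .3993 .2996 .0438 0
python3 - <<'E'
from bench import snapshot
import cv2
cv2.imwrite('pics/w8.png',snapshot('wrist')[:,:,::-1])
E
```

```text
time: 19.08
tool_pos: [0.3985, 0.2984, 0.1452]
ee_rot: [-1.573, 0.002, 0.0]
wrist_force: [0.2, -0.0, -0.4]
width: 0.0148
t 19.08 pos [0.3985 0.2984 0.1452] rot [-1.573e+00  2.400e-03  2.000e-04] w 0.0148 F [ 0.2 -0.  -0.4]
slide mm [  1.  101.4   1.4] roll deg 0.0
```

View pics/w8.png

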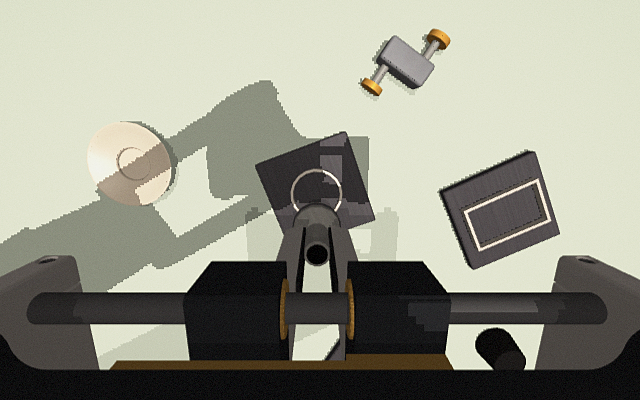

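The small nozzle is upright with its mouth at (317,254), lined up with its rim (centre column about 317). Lowering.

```bash
python3 -m creep '[{"slide":[0.5,35,1],"roll":0,"grip":1},{"slide":[0.5,65,1],"roll":0,"grip":1},{"slide":[0.5,88,1],"roll":0,"grip":1},{"slide":[0.5,95,1],"roll":0,"grip":1},{"slide":[0.5,98,1],"roll":0,"grip":1},{"slide":[0.5,100,1],"roll":0,"grip":1},{"slide":[0.5,100,1],"roll":0,"grip":1},{"slide":[0.5,100,1],"roll":0,"grip":1},{"slide":[0.5,100,1],"roll":0,"grip":1}]'; python3 -m creep '[{"slide":[0,1,0],"roll":0,"grip":1},{"slide":[0,1,0],"roll":0,"grip":1},{"slide":[0,1,0],"roll":0,"grip":1}]'
```

```text
time: 19.88
tool_pos: [0.4005, 0.3011, 0.0487]
ee_rot: [-1.569, -0.003, 0.001]
wrist_force: [-0.4, -0.1, -1.2]
width: 0.0148
time: 20.13
tool_pos: [0.3995, 0.3007, 0.0463]
ee_rot: [-1.57, -0.001, 0.001]
wrist_force: [1.1, -0.2, -1.2]
width: 0.0142
```

```bash
python3 -m creep '[{"slide":[0,1,0],"roll":0,"grip":1},{"slide":[0,1.5,0],"roll":0,"grip":1},{"slide":[0,1.5,0],"roll":0,"grip":1}]'; python3 -m creep '[{"slide":[0,1,0],"roll":0,"grip":1},{"slide":[0,1,0],"roll":0,"grip":1},{"slide":[0,1,0],"roll":0,"grip":1}]'; python3 -m creep '[{"slide":[0,0.5,0],"roll":0,"grip":1},{"slide":[0,0.5,0],"roll":0,"grip":1},{"slide":[0,0.5,0],"roll":0,"grip":1}]'
```

```text
time: 20.38
tool_pos: [0.3992, 0.3005, 0.0443]
ee_rot: [-1.571, 0.0, 0.001]
wrist_force: [-0.7, 0.2, -0.6]
width: 0.0146
time: 20.63
tool_pos: [0.3994, 0.3006, 0.0437]
ee_rot: [-1.571, -0.0, 0.001]
wrist_force: [-0.4, 0.2, 0.8]
width: 0.0146
time: 20.88
tool_pos: [0.3994, 0.3007, 0.0437]
ee_rot: [-1.57, -0.0, 0.001]
wrist_force: [-2.2, -1.3, 5.2]
width: 0.0144
```

Contact at z=0.0437 against 0.0438 expected. Release and rise.

```bash
python3 -m creep '[{"slide":[0,-0.5,0],"roll":0,"grip":1},{"slide":[0,-0.5,0],"roll":0,"grip":0},{"slide":[0,-0.5,0],"roll":0,"grip":0},{"slide":[0,-0.5,0],"roll":0,"grip":0},{"slide":[0,-0.5,0],"roll":0,"grip":0},{"slide":[0,-0.5,0],"roll":0,"grip":0},{"slide":[0,-0.5,0],"roll":0,"grip":0},{"slide":[0,-20,0],"roll":0,"grip":0},{"slide":[0,-60,0],"roll":0,"grip":0},{"slide":[0,-95,0],"roll":0,"grip":0},{"slide":[0,-135,0],"roll":0,"grip":0},{"slide":[0,-150,0],"roll":0,"grip":0},{"slide":[0,-150,0],"roll":0,"grip":0},{"slide":[0,-150,0],"roll":0,"grip":0}]'; python3 go.py .4966 -.4342 .17 -92.8
python3 - <<'E'
from bench import snapshot
import cv2
cv2.imwrite('pics/w9.png',snapshot('wrist')[:,:,::-1])
E
```

```text
time: 22.05
tool_pos: [0.3998, 0.3008, 0.1937]
ee_rot: [-1.57, -0.002, 0.001]
wrist_force: [-0.2, -0.4, -1.6]
width: 0.0937
t 22.05 pos [0.3998 0.3008 0.1937] rot [-1.5696e+00 -1.9000e-03  7.0000e-04] w 0.0937 F [-0.2 -0.4 -1.6]
slide mm [  96.2   23.  -735.1] roll deg 92.8
```

View pics/w9.png

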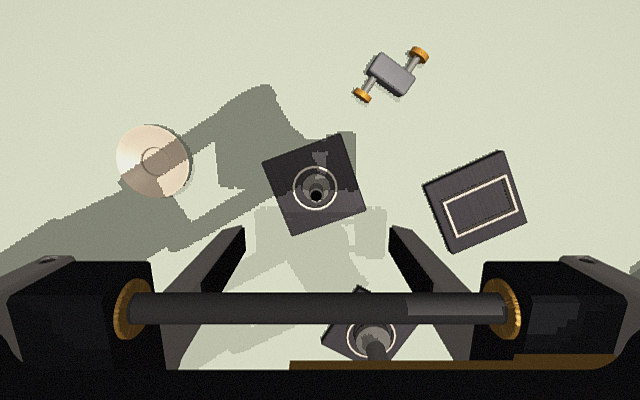

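The small nozzle stands in its rim, mouth at (316,195) and rim centre at about (315,188). Moving to the slot nozzle, turning on the way.

```bash
python3 -m creep '[{"slide":[96,20,-735],"roll":92.8,"grip":0},{"slide":[96,20,-735],"roll":92.8,"grip":0},{"slide":[96,20,-735],"roll":92.8,"grip":0},{"slide":[96,20,-735],"roll":92.8,"grip":0},{"slide":[96,20,-735],"roll":92.8,"grip":0},{"slide":[96,20,-735],"roll":92.8,"grip":0},{"slide":[96,20,-735],"roll":92.8,"grip":0},{"slide":[96,20,-735],"roll":92.8,"grip":0},{"slide":[96,20,-735],"roll":92.8,"grip":0},{"slide":[96,20,-735],"roll":92.8,"grip":0},{"slide":[96,20,-735],"roll":92.8,"grip":0},{"slide":[96,20,-735],"roll":92.8,"grip":0},{"slide":[96,20,-735],"roll":92.8,"grip":0},{"slide":[96,20,-735],"roll":92.8,"grip":0},{"slide":[96,20,-735],"roll":92.8,"grip":0},{"slide":[96,20,-735],"roll":92.8,"grip":0},{"slide":[96,20,-735],"roll":92.8,"grip":0},{"slide":[96,20,-735],"roll":92.8,"grip":0},{"slide":[96,20,-735],"roll":92.8,"grip":0},{"slide":[96,20,-735],"roll":92.8,"grip":0}]'; python3 go.py .4966 -.4342 .15 -92.8
```

```text
time: 23.77
tool_pos: [0.4943, -0.4348, 0.1679]
ee_rot: [-1.576, 0.006, -1.622]
wrist_force: [0.2, -0.2, -0.5]
width: 0.0941
t 23.77 pos [ 0.4943 -0.4348  0.1679] rot [-1.5765  0.0058 -1.6215] w 0.0941 F [ 0.2 -0.2 -0.5]
slide mm [-0.6 17.9  2.4] roll deg -0.1
```

```bash
python3 -m creep '[{"slide":[0,10,1],"roll":0,"grip":0},{"slide":[0,18,1],"roll":0,"grip":0},{"slide":[0,18,1],"roll":0,"grip":0},{"slide":[0,18,1],"roll":0,"grip":0}]';python3 go.py .4966 -.4342 .030 -92.8;  python3 - <<'E'
from bench import snapshot
import cv2
cv2.imwrite('pics/w10.png',snapshot('wrist')[:,:,::-1])
E
```

```text
time: 24.1
tool_pos: [0.4966, -0.4325, 0.1537]
ee_rot: [-1.573, 0.002, -1.617]
wrist_force: [-0.9, 0.1, 0.2]
width: 0.0943
t 24.1 pos [ 0.4966 -0.4325  0.1537] rot [-1.5726  0.0019 -1.6172] w 0.0943 F [-0.9  0.1  0.2]
slide mm [  2.  123.7   0.3] roll deg 0.1
```

View pics/w10.png

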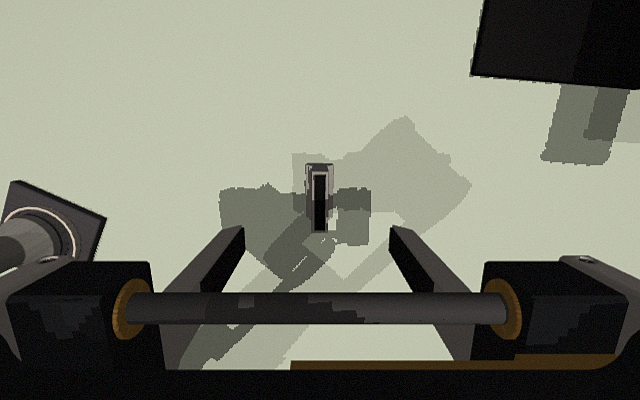

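The slot body is at (319,202), parallel to the jaws and centred within about 1 mm. Going down to grip.

```bash
python3 -m creep '[{"slide":[1.5,35,0],"roll":0,"grip":0},{"slide":[1.5,70,0],"roll":0,"grip":0},{"slide":[1.5,105,0],"roll":0,"grip":0},{"slide":[1.5,121,0],"roll":0,"grip":0},{"slide":[1.5,121,0],"roll":0,"grip":0},{"slide":[1.5,121,0],"roll":0,"grip":0},{"slide":[1.5,121,0],"roll":0,"grip":1},{"slide":[1.5,121,0],"roll":0,"grip":1},{"slide":[1.5,121,0],"roll":0,"grip":1},{"slide":[1.5,121,0],"roll":0,"grip":1},{"slide":[1.5,121,0],"roll":0,"grip":1},{"slide":[1.5,121,0],"roll":0,"grip":1},{"slide":[1.5,121,0],"roll":0,"grip":1},{"slide":[1.5,121,0],"roll":0,"grip":1},{"slide":[1.5,121,0],"roll":0,"grip":1},{"slide":[1.5,121,0],"roll":0,"grip":1},{"slide":[1.5,121,0],"roll":0,"grip":1},{"slide":[1.5,121,0],"roll":0,"grip":1},{"slide":[1.5,121,0],"roll":0,"grip":1},{"slide":[1.5,121,0],"roll":0,"grip":1}]';python3 -m creep '[{"slide":[0,0,0],"roll":0,"grip":1},{"slide":[0,0,0],"roll":0,"grip":1},{"slide":[0,0,0],"roll":0,"grip":1}]'
```

```text
time: 25.82
tool_pos: [0.4968, -0.4358, 0.0337]
ee_rot: [-1.571, 0.0, -1.619]
wrist_force: [-0.4, 0.0, -0.9]
width: 0.0157
time: 26.07
tool_pos: [0.4968, -0.4358, 0.0338]
ee_rot: [-1.571, 0.0, -1.619]
wrist_force: [-0.1, -0.1, -0.3]
width: 0.0159
```

```bash
python3 -m creep '[{"slide":[0,-20,0],"roll":0,"grip":1},{"slide":[0,-55,0],"roll":0,"grip":1},{"slide":[0,-95,0],"roll":0,"grip":1},{"slide":[0,-120,0],"roll":0,"grip":1},{"slide":[0,-120,0],"roll":0,"grip":1},{"slide":[0,-120,0],"roll":0,"grip":1}]'; python3 go.py .606 .2765 .152 -64
```

```text
time: 26.57
tool_pos: [0.4976, -0.4368, 0.1563]
ee_rot: [-1.567, -0.003, -1.619]
wrist_force: [-0.2, 0.7, -1.7]
width: 0.0159
t 26.57 pos [ 0.4976 -0.4368  0.1563] rot [-1.5674 -0.0033 -1.6189] w 0.0159 F [-0.2  0.7 -1.7]
slide mm [-717.7    2.1   74. ] roll deg -28.8
```

```bash
python3 -m creep '[{"slide":[-36,0,4],"roll":-2,"grip":1},{"slide":[-72,0,7],"roll":-4,"grip":1},{"slide":[-108,0,11],"roll":-6,"grip":1},{"slide":[-144,0,15],"roll":-8,"grip":1},{"slide":[-180,0,18],"roll":-10,"grip":1},{"slide":[-216,0,22],"roll":-12,"grip":1},{"slide":[-252,0,26],"roll":-14,"grip":1},{"slide":[-288,0,30],"roll":-16,"grip":1},{"slide":[-324,0,33],"roll":-18,"grip":1},{"slide":[-360,0,37],"roll":-20,"grip":1},{"slide":[-396,0,41],"roll":-22,"grip":1},{"slide":[-432,0,44],"roll":-24,"grip":1},{"slide":[-468,0,48],"roll":-26,"grip":1},{"slide":[-504,0,52],"roll":-28,"grip":1},{"slide":[-540,0,56],"roll":-28.8,"grip":1},{"slide":[-576,0,59],"roll":-28.8,"grip":1},{"slide":[-612,0,63],"roll":-28.8,"grip":1},{"slide":[-648,0,67],"roll":-28.8,"grip":1},{"slide":[-684,0,71],"roll":-28.8,"grip":1},{"slide":[-717,0,74],"roll":-28.8,"grip":1}]'; python3 -m creep '[{"slide":[0,0,0],"roll":0,"grip":1},{"slide":[0,0,0],"roll":0,"grip":1},{"slide":[0,0,0],"roll":0,"grip":1}]'; python3 go.py .606 .2765 .0458 -64
python3 - <<'E'
from bench import snapshot
import cv2
cv2.imwrite('pics/w11.png',snapshot('wrist')[:,:,::-1])
E
```

```text
time: 28.23
tool_pos: [0.6036, 0.2783, 0.1498]
ee_rot: [-1.577, 0.001, -1.116]
wrist_force: [0.5, -0.2, -1.5]
width: 0.0157
time: 28.48
tool_pos: [0.604, 0.276, 0.1509]
ee_rot: [-1.576, -0.0, -1.116]
wrist_force: [-0.2, -0.1, -0.7]
width: 0.0159
t 28.48 pos [0.604  0.276  0.1509] rot [-1.5761e+00 -1.0000e-04 -1.1160e+00] w 0.0159 F [-0.2 -0.1 -0.7]
slide mm [  0.4 105.1   2.6] roll deg 0.1
```

View pics/w11.png

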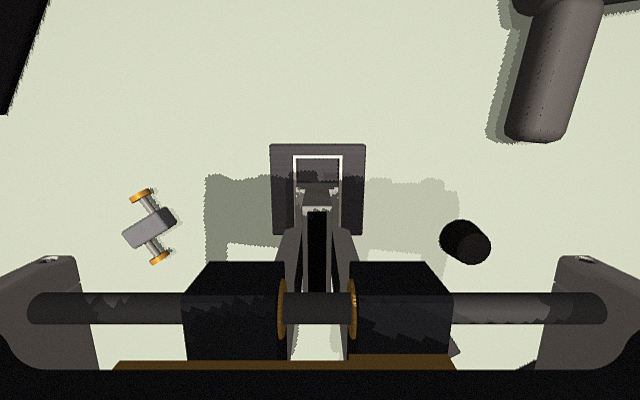

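The slot nozzle is parallel to the oblong rim; the rim spans columns 293–343 (centre 318) and the slot centre is at 317. Lowering.

```bash
python3 -m creep '[{"slide":[0.5,35,2],"roll":0,"grip":1},{"slide":[0.5,70,2],"roll":0,"grip":1},{"slide":[0.5,90,2],"roll":0,"grip":1},{"slide":[0.5,96,2],"roll":0,"grip":1},{"slide":[0.5,100,2],"roll":0,"grip":1},{"slide":[0.5,102,2],"roll":0,"grip":1},{"slide":[0.5,102,2],"roll":0,"grip":1},{"slide":[0.5,102,2],"roll":0,"grip":1},{"slide":[0.5,102,2],"roll":0,"grip":1}]'; python3 -m creep '[{"slide":[0,1,0],"roll":0,"grip":1},{"slide":[0,1,0],"roll":0,"grip":1},{"slide":[0,1,0],"roll":0,"grip":1}]'
```

```text
time: 29.28
tool_pos: [0.6084, 0.2775, 0.0542]
ee_rot: [-1.567, -0.0, -1.116]
wrist_force: [-0.6, 0.3, -0.3]
width: 0.0157
time: 29.53
tool_pos: [0.6074, 0.2773, 0.0514]
ee_rot: [-1.57, -0.0, -1.116]
wrist_force: [0.1, 0.4, -2.1]
width: 0.016
```

```bash
python3 -m creep '[{"slide":[0,1,0],"roll":0,"grip":1},{"slide":[0,2,0],"roll":0,"grip":1},{"slide":[0,2,0],"roll":0,"grip":1}]'; python3 -m creep '[{"slide":[0,1,0],"roll":0,"grip":1},{"slide":[0,1,0],"roll":0,"grip":1},{"slide":[0,1,0],"roll":0,"grip":1}]'; python3 -m creep '[{"slide":[0,1,0],"roll":0,"grip":1},{"slide":[0,1,0],"roll":0,"grip":1},{"slide":[0,1,0],"roll":0,"grip":1}]'
```

```text
time: 29.78
tool_pos: [0.607, 0.2771, 0.0486]
ee_rot: [-1.571, 0.0, -1.116]
wrist_force: [0.4, 0.2, -1.6]
width: 0.0155
time: 30.03
tool_pos: [0.6072, 0.2771, 0.0478]
ee_rot: [-1.571, 0.0, -1.116]
wrist_force: [0.4, 0.4, -0.9]
width: 0.0158
time: 30.28
tool_pos: [0.6072, 0.2771, 0.0469]
ee_rot: [-1.571, 0.0, -1.116]
wrist_force: [0.8, -0.1, -1.2]
width: 0.0159
```

```bash
python3 -m creep '[{"slide":[0,1,0],"roll":0,"grip":1},{"slide":[0,1,0],"roll":0,"grip":1},{"slide":[0,1,0],"roll":0,"grip":1}]'; python3 -m creep '[{"slide":[0,0.7,0],"roll":0,"grip":1},{"slide":[0,0.7,0],"roll":0,"grip":1},{"slide":[0,0.7,0],"roll":0,"grip":1}]'
```

```text
time: 30.53
tool_pos: [0.6072, 0.2771, 0.0459]
ee_rot: [-1.571, 0.0, -1.116]
wrist_force: [1.1, 0.5, -0.9]
width: 0.0154
time: 30.78
tool_pos: [0.6074, 0.2772, 0.0457]
ee_rot: [-1.57, -0.0, -1.116]
wrist_force: [0.1, -0.3, 1.4]
width: 0.0156
```

Contact at z=0.0457 against 0.0458 expected. Release and rise, then move to a spot where the top camera sees all the seats.

```bash
python3 -m creep '[{"slide":[0,0,0],"roll":0,"grip":0},{"slide":[0,0,0],"roll":0,"grip":0},{"slide":[0,0,0],"roll":0,"grip":0},{"slide":[0,0,0],"roll":0,"grip":0},{"slide":[0,0,0],"roll":0,"grip":0},{"slide":[0,0,0],"roll":0,"grip":0},{"slide":[0,0,0],"roll":0,"grip":0},{"slide":[0,-20,0],"roll":0,"grip":0},{"slide":[0,-60,0],"roll":0,"grip":0},{"slide":[0,-95,0],"roll":0,"grip":0},{"slide":[0,-135,0],"roll":0,"grip":0},{"slide":[0,-150,0],"roll":0,"grip":0},{"slide":[0,-150,0],"roll":0,"grip":0},{"slide":[0,-150,0],"roll":0,"grip":0}]'; python3 go.py .25 .5 .2 -64
python3 - <<'E'
from bench import snapshot
import cv2
cv2.imwrite('pics/w12.png',snapshot('wrist')[:,:,::-1])
E
```

```text
time: 31.95
tool_pos: [0.6077, 0.2773, 0.1963]
ee_rot: [-1.568, -0.0, -1.116]
wrist_force: [-0.4, -0.6, -1.6]
width: 0.094
t 31.95 pos [0.6077 0.2773 0.1963] rot [-1.5683e+00 -2.0000e-04 -1.1162e+00] w 0.094 F [-0.4 -0.6 -1.6]
slide mm [-357.1   -4.4 -223.5] roll deg 0.0
```

View pics/w12.png

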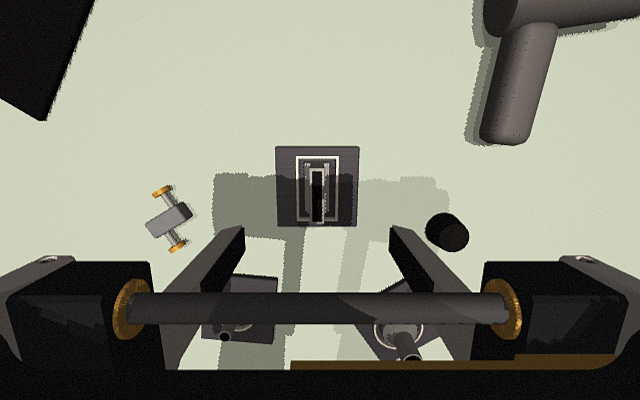

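The slot nozzle stands inside its rim, with the slot at (317,195) and the rim spanning columns 297–339. I'll back off to where the arm started and check from above.

```bash
python3 -m creep '[{"slide":[-357,-5,-223],"roll":0,"grip":0},{"slide":[-357,-5,-223],"roll":0,"grip":0},{"slide":[-357,-5,-223],"roll":0,"grip":0},{"slide":[-357,-5,-223],"roll":0,"grip":0},{"slide":[-357,-5,-223],"roll":0,"grip":0},{"slide":[-357,-5,-223],"roll":0,"grip":0},{"slide":[-357,-5,-223],"roll":0,"grip":0},{"slide":[-357,-5,-223],"roll":0,"grip":0},{"slide":[-357,-5,-223],"roll":0,"grip":0},{"slide":[-357,-5,-223],"roll":0,"grip":0},{"slide":[-357,-5,-223],"roll":0,"grip":0},{"slide":[-357,-5,-223],"roll":0,"grip":0},{"slide":[-357,-5,-223],"roll":0,"grip":0},{"slide":[-357,-5,-223],"roll":0,"grip":0}]'
python3 - <<'E'
from bench import snapshot
from h import *
ims={n:snapshot(n)[:,:,::-1].copy() for n in('top','scene')}
for n in ims: cv2.imwrite(f'pics/{n}F.png',ims[n])
g=cv2.cvtColor(ims['top'],cv2.COLOR_BGR2GRAY); gs=cv2.cvtColor(ims['scene'],cv2.COLOR_BGR2GRAY)
S=dict(large=(.4555,-.1095,.097),medium=(.4775,.0868,.084),small=(.3993,.2996,.068),slot=(.606,.2765,.078))
for k,p in S.items():
    p=np.array(p); r=[]
    for n,gr,t in(('top',g,50),('scene',gs,25)):
        ci=camera_info(n); u,v=map(int,proj(ci,p)); h={'large':9,'medium':8,'small':6,'slot':14}[k]
        w=gr[v-h:v+h+1,u-h:u+h+1]; m=((w<t)*255).astype(np.uint8)
        N,l,st,ce=cv2.connectedComponentsWithStats(m)
        if N<2: r.append(('none',int(w.min())));continue
        j=1+np.argmax(st[1:,4]); c=ce[j]+[u-h,v-h]
        r.append((n,np.round((ray(ci,*c,p[2])-p)[:2]*1000,1),int(st[j,4])))
    print(k,'mouth offset from seat mm',r)
a=ims['top'][120:280,130:400]; cv2.imwrite('pics/cF.png',cv2.convertScaleAbs(cv2.resize(a,None,fx=2.9,fy=2.9,interpolation=cv2.INTER_CUBIC),alpha=1.6))
a=ims['scene'][120:260,230:430]; cv2.imwrite('pics/dF.png',cv2.convertScaleAbs(cv2.resize(a,None,fx=4,fy=4,interpolation=cv2.INTER_CUBIC),alpha=1.6))
E
```

```text
time: 33.17
tool_pos: [0.2511, 0.4987, 0.1986]
ee_rot: [-1.573, -0.002, -1.118]
wrist_force: [0.3, -0.2, -0.7]
width: 0.0941
large mouth offset from seat mm [('top', array([2.3, 1.7]), 72), ('scene', array([0.7, 1.9]), 64)]
medium mouth offset from seat mm [('top', array([0.9, 1.8]), 28), ('scene', array([-1. ,  1.3]), 22)]
small mouth offset from seat mm [('top', array([0.6, 2.4]), 8), ('scene', array([-1.1,  1.9]), 3)]
slot mouth offset from seat mm [('top', array([3.4, 1.9]), 46), ('scene', array([1.7, 3.1]), 29)]
```

View pics/cF.png

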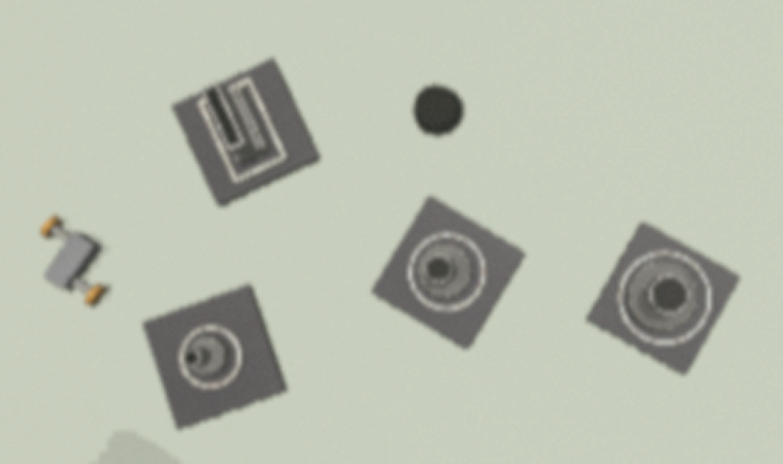

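View pics/dF.png

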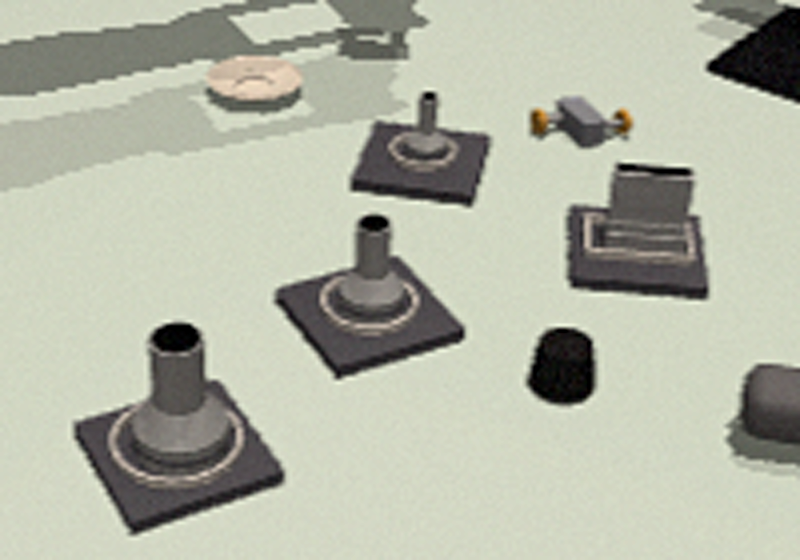

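In both views all four nozzles stand upright inside their own rims, within about 4 mm of centre. The bung and clamp head look untouched and the gripper is clear, so I'm handing in.

Run:
```python
from bench import ticket, robot
print(robot.get_obs()['time']); print(ticket.close_job())
```

```text
33.2667
the job is handed in; nothing more can be done
None
```

All four nozzles are parked: I gripped the large, medium, small and slot nozzles in turn, set each one down in its own rim until it touched the plate, let go and backed the arm away. I handed the job in at 33.3 s.

- **Position:** in the last top and scene views, the nozzle mouths are within about 4 mm of their seat centres. The slot nozzle is furthest off, 3.4–3.9 mm depending on the view. The two views differ by up to about 2 mm, which fits the calibration.
- **Height and uprightness:** each nozzle touched down within 1 mm of the height expected for its foot flat on the plate. All stand upright, judged by eye in the pictures rather than measured.
- **Slot alignment:** the slot nozzle looked parallel to the oblong rim by eye; I did not re-measure its angle after letting go.
- **Bung and clamp head:** both look unmoved, though I did not measure them again. The gripper ended open and well clear.

No check failed.

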